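Seat and lock the reagent cassette

ROBOT

A 6-joint arm with a two-finger parallel gripper is mounted at the origin on the work surface. World frame = base frame: x ahead of the robot, y to its left, z up, the work surface at z = 0. Lengths are in mm, angles in rad, forces in N, time in s.
With the tool pointing down it reaches from about 250 to 800 mm from the base axis. Payload 8.5 kg.
Tool frame: the origin (TCP) lies at the very end of the fingers, on their centre line; the grasp point (between the pads) lies 19 mm behind it; z points along the fingers, x is the direction in which the jaws open and shut, and the axes are right-handed (so a half turn about z gives the same grasp; the last joint's range is limited). The gripper opens to 85 mm and grips with 20 to 120 N. Pads are 22 mm wide; open, the fingers measure 114 mm over their backs; the gripper's body (76 mm by 85 mm) begins 54 mm behind the grasp point. The pads swing forward as they close: fully open they stand 13 mm farther back than shut.
Start: joints at [-1.187, 0.238, -0.013, 1.319, 0, 1.571], TCP at [196.566, -486.765, 231.276] pointing down, gripper open.
Joint ranges: [-2.66, 2.66], [-1.03, 1.9], [-1.14, 1.46], [-1.82, 2.27], [-1.45, 1.34], [-3.14, 3.14]. Speed limits (rad/s): [2.22, 2.22, 2.79, 3.14, 3.14, 3.14].

INTERFACE

Orientations are given as a unit quaternion [x, y, z, w].
In Python, from rig import env, capture, camera_info, hand_in gives the robot as it stands.
- The arm moves only by the tool play_rows, never from a script. Its arguments are lists of equal length, an entry for each row: "travel": the shift along the tool's x, y, z in mm, a list of three; "rot": the turn, a rotation vector about the tool's x, y, z in rad, a list of three; "hand": the closure, from 0 (fully open) to 1 (shut). A call has 1 to 20 rows; each row is the pose to reach, as a shift and turn from the pose commanded when the call began, along the tool's axes at that moment; what a row does not reach only later rows make up. A row lasts 1/12 s, in which the tool goes at most 41.7 mm and 7.16 degrees, less where a joint would pass 70% of its speed; a pose out of reach is approached as far as the arm can. A call with a gripper value outside its range is refused whole. The fingers move at their own pace and stop on an object; the grip force is fixed at half the most. Time passes only in rows, so rows that repeat a pose let the fingers close. It gives the time, the measured TCP pose, the force and the opening at its end, in the units of the state.
- env.state(): the state, without advancing time (a new reading comes with each control period).
- capture(name): name is "scene" or "side" or "wrist"; returns the picture (480x640x3 uint8, red, green, blue); there is no depth.
- camera_info(name): a dict with "vertical_fov" (degrees; the focal length in pixels is half the picture's height over the tangent of half this angle, whatever the lens; pixels are square), "cx", "cy" (the principal point, pixels), "R" (3x3) and "t" (3): a world point X has camera coordinates R X + t. Camera axes: x right, y down, z forward; pixel columns grow to the right and rows downward; lengths in mm; the calibration is good to about 2 mm. A picture is of the moment at which its call begins: read the wrist's pose just before it. camera_info takes no time and is no camera call; for the wrist camera it gives the pose at the moment of the call.
- hand_in(): hands the job in, once; it reports no verdict.
The state is a dict: "clock": time; "joints": joint angles; "qvel": joint speeds; "joint_efforts": joint torques, N m; "eef_pos": TCP position; "orientation": TCP orientation; "ft_force": force on the tool from outside, world axes, zero at the start; "wrist_torque": the same for the moment, N m; "width": opening from 0.0 (shut) to 1.0 (fully open).
Only numpy, scipy, OpenCV 4.12 (cv2) and the standard library are available. Lean on these libraries where they do the work, as an engineer would, in place of code of your own. Each camera call takes 0.05 s, during which the arm holds its last target. There are 200 camera calls.

TASK

Push the green reagent cassette along its lane until it is fully home against the white head of the loading module, then slide the red lock lever towards the lane, past its first detent (yellow mark) and on to its second stop (green mark), so that the steel bar locks the cassette in. Do both by pushing with the fingertips or the outside of the fingers, with the cassette staying flat in its lane and never lifted; leave the vials, bottles, jar, tip box and pipette where they are.

Things in the scene. Friction and masses are not known exactly. Their poses are not given: they have to be found in the camera images.
- module: Loading module fixed to the table: grey deck plate (x -130 to +140, y -130 to +185, top z 10 mm), a white 65 mm high head with blue ends across its far end. Frame: origin on the table under the deck, x = the way the cassette is pushed in, y left of that, z up. The lane runs along x, centred on y 0, black floor at z 10, between white rails 8 mm thick, top z 22, inner faces y +-45.5, from x -130 to the head.
- lane_stop (a point): Foot of the white head's near face in the middle of the lane, at module (94, 0, 10) mm. The cassette is home when its far end meets this face. The left rail has a gap at module x -56 to -30, where the lever's steel bar enters the lane.
- green_mark (a point): Green mark on the deck left of the lane, at module (-16, 71.5, 10) mm: the knob stands level with it (in y) at the second stop. Likewise a yellow mark at y 90 for the first detent and a white one at y 120 for open.
- detent_box (a point): Top of the small dark detent housing on the deck, at module (-82.5, 75, 22) mm; it is 24 x 22 mm. A sprung brass roller of 14 mm diameter, top z 24, sits between it and the lever's bar. Keep the fingers above or away from it.
- cassette: Loose green box 128 (x) x 86 (y) x 30 mm (z), 0.15 to 0.31 kg, black and white wells on top. Origin at its underside's centre, x along its length. It lies in the lane (underside z 10, 2.5 mm play at each rail), 30 to 55 mm short of home. Home: origin at module x +30, near end at x -34, which clears the lock bar's path by 4 mm; farther out it blocks the bar. It slides with 1 to 4 N.
- lock_lever (a joint): Travel in m along module -y, towards the lane: 0 open (starts at 0 to 0.008), 0.030 first detent, 0.0485 second stop (hard end, locked). Friction 1.5 N; entering the first detent (from 0.011) and leaving it each takes about 7 to 9 N against a sprung roller. Let go at 0.023 to 0.037 it falls back to 0.030; beyond 0.043 the roller drives it on to the stop and holds it.
- lever_grip (a point): Middle of the lever's red upright knob, at module z 50; x -43, y 120 minus the travel. The knob is 26 mm along module x, 14 along y, from z 26 to 64. It stands on a steel bar 10 mm wide, z 12 to 26, which reaches 64 mm towards the lane and 26 mm outward from it. The deck outside the knob (+y side), from where it is pushed, is free.
- vial_dark: Bystander: small amber vial, 22 mm diameter, 45 mm high, standing on the module's deck right of the lane. Origin at its underside's centre.
- vial_white: Bystander: small white vial with a red cap, 24 mm diameter, 45 mm high, standing on the deck right of the lane. Origin at its underside's centre.
- buffer_bottle: Bystander: white bottle, 36 mm diameter, 55 mm high, standing on the deck left of the lane, near the head. Origin at its underside's centre.
- wash_jar: Bystander: clear jar with a white lid, 76 mm diameter, 100 mm high, on the table to the left. Origin at its underside's centre.
- diluent_bottle: Bystander: white bottle with a blue cap, 52 mm diameter, 110 mm high, on the table to the left. Origin at its underside's centre.
- tip_box: Bystander: clear pipette-tip box with a blue lid, 122 x 82 x 62 mm, on the table to the right. Origin at its underside's centre.
- pipette: Bystander: grey and white pipette lying on the table to the right, about 230 mm long along its x, 24 mm thick. Origin under its middle.
Not all that is in view belongs to the job. Of the things that look like the cassette, the smallest one is meant.

How it is judged:
By the outcome, as a careful person would: the job done as asked, in the order asked, and still so for the second after the job is handed in, with the robot touching nothing.
It also fails if it takes over 38 s, if anything falls off the work surface, if the arm or the gripper's body presses on something with over 40 N, if the wrist force passes 120 N, or if a joint passes its speed limit or range.

## Working session

There is one attempt and no reset: what is moved stays moved. The work goes in short steps, Python scripts to look and compute and a tool call to move; the robot and the scene stay as the last step left them, time stands still between calls to the robot, and variables do not carry over. Pictures are saved under pics/ and viewed, about 8 in all and at most 12, crops included, and the job is handed in when it is done.

Besides the shell and the picture viewer there is one more tool, called in YAML: its name, and indented under it one key for each argument. play_rows: Moves the arm, as the interface text tells. Its arguments: {"type":"object","properties":{"travel":{"type":"array","items":{"type":"array","items":{"type":"number"}}},"rot":{"type":"array","items":{"type":"array","items":{"type":"number"}}},"hand":{"type":"array","items":{"type":"number"}}},"required":["travel","rot","hand"]}

```bash
mkdir -p pics
python3 - <<'E'
from rig import env,capture,camera_info
import cv2
for n in("scene","side"):
    i=capture(n);cv2.imwrite(f"pics/{n}0.png",i[:,:,::-1]);c=camera_info(n);print(n,c)
s=env.state();print(s)
E
```

```text
scene {'vertical_fov': 57.33073561665636, 'cx': 325.5495947785748, 'cy': 240.1423360814136, 'R': array([[ 0.8343636 ,  0.55119567, -0.00455272],
       [ 0.43968577, -0.67050313, -0.5975801 ],
       [-0.33243618,  0.49659732, -0.80179629]]), 't': array([-412.13409387, -177.09679653, 1477.51474747])}
side {'vertical_fov': 46.536720406277844, 'cx': 315.156010482818, 'cy': 237.67644240233915, 'R': array([[-0.86167408, -0.50706191, -0.02014921],
       [-0.29037654,  0.52523548, -0.79988071],
       [ 0.41617212, -0.68338562, -0.59982069]]), 't': array([ 451.38913686,  199.56592161, 1031.89247561])}
{'clock': 0.1, 'joints': array([-1.18701630e+00,  2.38727186e-01, -1.41683900e-02,  1.31922151e+00,
       -1.66051932e-05,  1.57080947e+00]), 'qvel': array([-8.58021104e-05, -4.69492920e-04,  7.16426048e-04,  1.22070488e-03,
       -9.38501124e-04, -1.97406225e-03]), 'joint_efforts': array([-9.66857115e-04, -5.39722037e+01,  3.46997023e+01,  1.34488536e-02,
       -1.23402419e-04, -1.86630018e-05]), 'eef_pos': array([ 196.42677486, -486.45638086,  230.7391762 ]), 'orientation': array([ 8.28979920e-01, -5.59277977e-01, -5.52090109e-04, -3.62446139e-04]), 'ft_force': array([-0.32786496, -1.03288797, -0.54004137]), 'wrist_torque': array([-0.00366191,  0.02379393, -0.00082535]), 'width': 0.9990906331898505}
```

View pics/scene0.png

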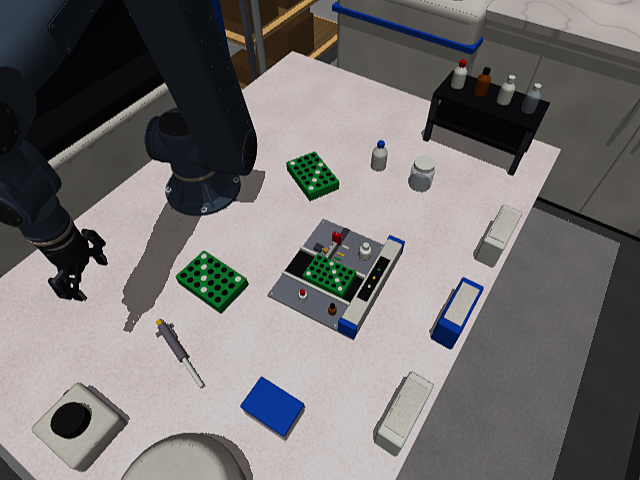

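View pics/side0.png

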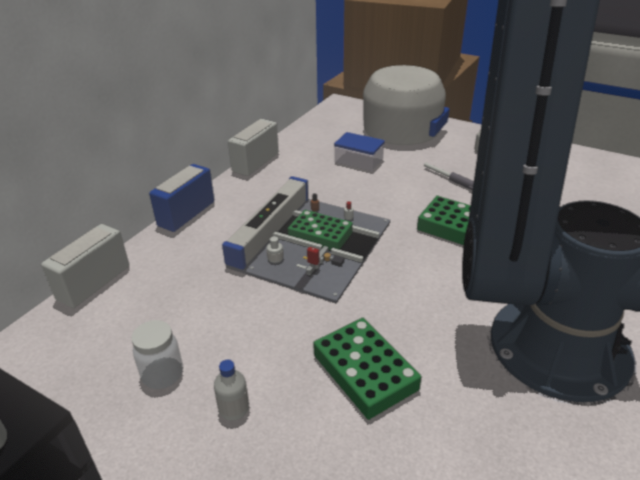

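Three cassette-like boxes appear in the scene picture, at (313,175), (212,280) and (331,272). The third is the smallest and lies in the lane, so it fits the description. I'll confirm it in an enlarged crop.

Run:
```python
import cv2
a=cv2.imread("pics/scene0.png")[210:345,260:415];cv2.imwrite("pics/c1.png",cv2.resize(a,None,fx=4.4,fy=4.4,interpolation=cv2.INTER_CUBIC))
a=cv2.imread("pics/side0.png")[170:305,220:395];cv2.imwrite("pics/c2.png",cv2.resize(a,None,fx=4.4,fy=4.4,interpolation=cv2.INTER_CUBIC))
```

```text
(no output)
```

View pics/c1.png

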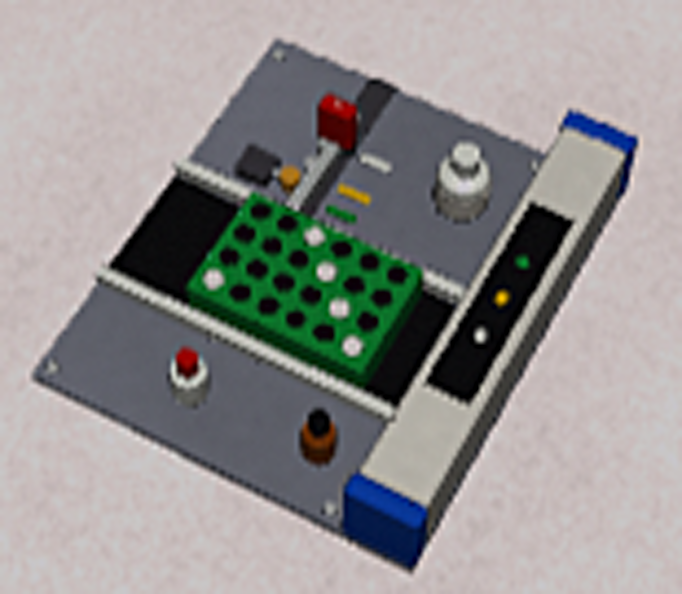

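View pics/c2.png

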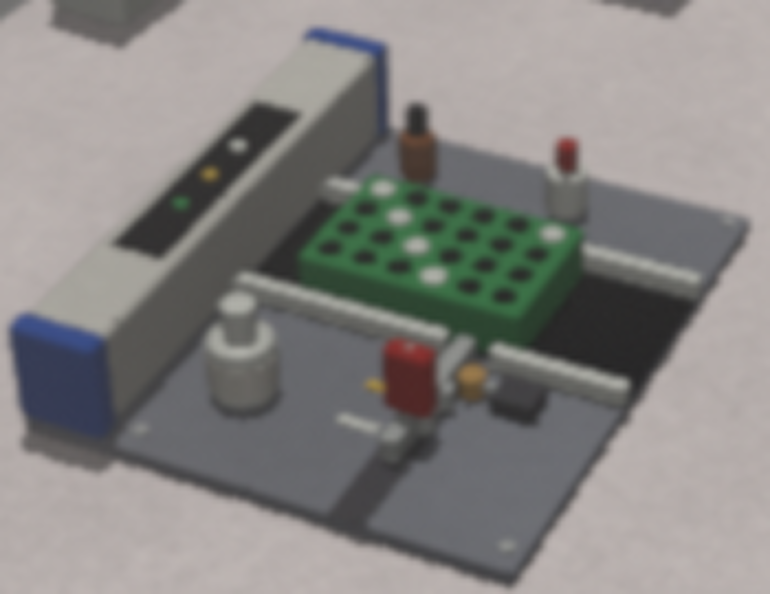

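Scene crop (4.4x): the small cassette lies in the lane, with top corners at (245,193), (420,268), (190,285) and (362,365). The red knob stands near the white mark at (376,162). The side crop agrees: knob (410,375), bottle (240,360). Next I'll fit the module pose.

```bash
cat > h.py <<'E'
import numpy as np
from rig import env,capture,camera_info
from scipy.optimize import least_squares
from scipy.spatial.transform import Rotation as Ro
def proj(n,X,c=None):
    c=c or camera_info(n);f=240/np.tan(np.radians(c["vertical_fov"]/2))
    p=np.atleast_2d(X)@c["R"].T+c["t"];return p[:,:2]/p[:,2:]*f+[c["cx"],c["cy"]]
def M(p,X):
    X=np.atleast_2d(X);c,s=np.cos(p[2]),np.sin(p[2])
    return np.c_[p[0]+c*X[:,0]-s*X[:,1],p[1]+s*X[:,0]+c*X[:,1],X[:,2]]
E
python3 - <<'E'
from h import *
A=np.array([[-130,185,10,278,40],[-130,-130,10,35,377],[-130,53.5,22,180,162],[-130,-53.5,22,98,277],[-16,90,10,354,194],[-16,120,10,376,162]],float)
B=np.array([[-130,185,10,512,582],[-130,-130,10,748,225],[-130,53.5,22,628,385],[-16,120,10,358,424]],float)
px=lambda u,o:u/4.4+o
Ap,Bp=px(A[:,3:],[260,210]),px(B[:,3:],[220,170])
f=lambda p:np.r_[proj("scene",M(p,A[:,:3]))-Ap,proj("side",M(p,B[:,:3]))-Bp].ravel()
best=min((least_squares(f,[550,-200,y]) for y in np.arange(-3,3,.7)),key=lambda r:r.cost)
p=best.x;print(p,np.degrees(p[2]),best.fun.reshape(-1,2).round(1).tolist())
C=[[-64,43],[64,43],[-64,-43],[64,-43]]
sA=px(np.array([[245,193],[420,268],[190,285],[362,365]]),[260,210]);sB=px(np.array([[520,325],[300,258],[583,232],[370,180]]),[220,170])
g=lambda q,a=1,b=1:np.r_[a*(proj("scene",M(p,[[x+q[0],y+q[1],40] for x,y in C]))-sA),b*(proj("side",M(p,[[x+q[0],y+q[1],40] for x,y in C]))-sB)].ravel()
for ab in((1,1),(1,0),(0,1)):
  r=least_squares(g,[0,0],args=ab);print(r.x,r.fun.round(1).tolist())
for n,P in(("knob",[-43,120,50]),("casnear",[-64-15,0,10]),):print(n,M(p,[P]))
print(proj("scene",M(p,[[-43,120,64],[-43,112,64]]))*4.4-np.array([260,210])*4.4, proj("side",M(p,[[-43,120,64],[-43,112,64]]))*4.4-np.array([220,170])*4.4)
E
```

```text
[ 5.57931647e+02 -7.08136682e+01  8.15960230e-02] 4.675107742117897 [[-1.0, -1.3], [-0.8, -1.0], [-0.2, -1.6], [-0.8, -1.1], [-0.2, -0.4], [-0.5, -0.3], [0.0, -2.4], [-0.6, -2.7], [-1.7, 0.4], [-0.7, -0.2]]
[-6.96507374  1.20062102] [0.6, -2.1, 0.6, -1.3, -2.1, -0.9, -0.4, 0.1, -0.2, -1.6, -1.4, -0.4, 0.6, -1.0, -0.4, -1.8]
[-4.55303384 -1.21806869] [0.9, -1.2, 0.9, -0.3, -1.8, 0.1, -0.0, 1.2, -0.0, -0.0, -0.0, -0.0, 0.0, -0.0, -0.0, -0.0]
[-9.61323654  4.98606204] [0.0, -0.0, 0.0, -0.0, -0.0, -0.0, -0.0, -0.0, 0.2, -0.4, -1.1, 0.8, 1.0, 0.1, -0.1, -0.8]
knob [[505.29405145  45.28234184  50.        ]]
casnear [[479.19448857 -77.25260345  10.        ]]
[[339.89827253  97.13286368]
 [334.23975067 105.54016463]] [[401.39114566 351.02627259]
 [408.72862462 341.6471323 ]]
```

play_rows:
  travel:
    - [-15, -21, 0]
    - [-42, -60, 0]
    - [-70, -99, 5]
    - [-98, -138, 10]
    - [-126, -177, 15]
    - [-154, -216, 20]
    - [-182, -255, 20]
    - [-210, -294, 20]
    - [-238, -333, 20]
    - [-262, -368, 20]
    - [-275, -388, 20]
    - [-280, -395, 20]
    - [-280, -395, 20]
    - [-280, -395, 20]
  rot:
    - [0, 0, 0.02]
    - [0, 0, 0.05]
    - [0, 0, 0.1]
    - [0, 0, 0.15]
    - [0, 0, 0.2]
    - [0, 0, 0.25]
    - [0, 0, 0.302]
    - [0, 0, 0.302]
    - [0, 0, 0.302]
    - [0, 0, 0.302]
    - [0, 0, 0.302]
    - [0, 0, 0.302]
    - [0, 0, 0.302]
    - [0, 0, 0.302]
  hand: [1, 1, 1, 1, 1, 1, 1, 1, 1, 1, 1, 1, 1, 1]

```text
clock: 1.27
eef_pos: [458.7, -77.1, 210.8]
orientation: [0.737, -0.676, -0.0, 0.0]
ft_force: [0.1, -0.7, 0.3]
width: 0.003
```

Run:
```python
from h import *
import cv2
s=env.state();c=camera_info("wrist");i=capture("wrist");cv2.imwrite("pics/w1.png",i[:,:,::-1])
print(s["eef_pos"],s["orientation"],s["width"],s["ft_force"],c)
p=[557.9,-70.8,.0816]
P=[[-130,53.5,22],[-130,-53.5,22],[-56,53.5,22],[-43,120,64],[-16,120,10],[-16,90,10],[-82.5,75,22],[-130,-130,10],[94,45.5,22],[94,-45.5,22]]
for a,b in zip(P,proj("wrist",M(p,P),c).round(0)):print(a,b)
```

```text
[458.66654293 -77.13550943 210.7578049 ] [ 7.36981733e-01 -6.75912430e-01 -4.97791462e-04  2.54384274e-04] 0.003102021619519732 [ 0.14131699 -0.73257793  0.27165304] {'vertical_fov': 68.13095423555315, 'cx': 325.2796674751733, 'cy': 237.49062654526847, 'R': array([[ 8.74884479e-02, -9.96165533e-01, -4.16071364e-05],
       [-9.44694861e-01, -8.29812772e-02,  3.17278626e-01],
       [-3.16065485e-01, -2.77189085e-02, -9.48332363e-01]]), 't': array([-117.72044715,  391.82077344,  503.67825211])}
[-130, 53.5, 22] [272. 238.]
[-130, -53.5, 22] [380. 239.]
[-56, 53.5, 22] [268. 162.]
[-43, 120, 64] [176. 151.]
[-16, 120, 10] [196. 115.]
[-16, 90, 10] [229. 116.]
[-82.5, 75, 22] [247. 190.]
[-130, -130, 10] [454. 235.]
[94, 45.5, 22] [270. -32.]
[94, -45.5, 22] [386. -32.]
```

View pics/w1.png

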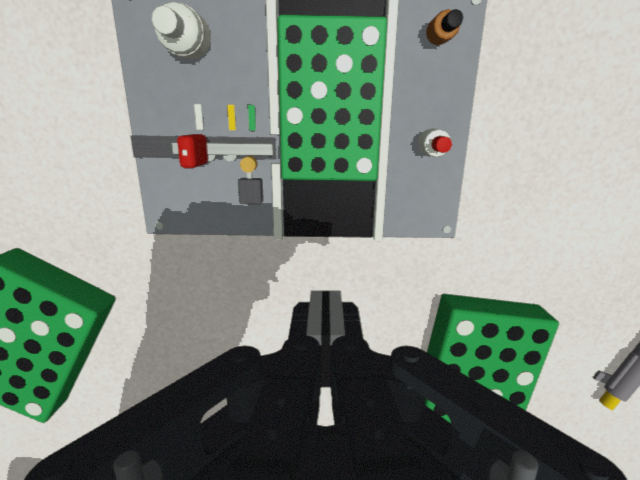

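The wrist view agrees with the fitted pose to within about 2 px. Rail ends are at (277,238) and (380,238), the cassette's near edge is at v 181, and the knob is at (190,152). I'll lower the shut fingers into the lane behind the cassette.

play_rows:
  travel:
    - [1, 0, 20]
    - [1, 0, 55]
    - [1, 0, 90]
    - [1, 0, 125]
    - [1, 0, 155]
    - [1, 0, 175]
    - [1, 0, 185]
    - [1, 0, 189]
    - [1, 0, 189]
    - [1, 0, 189]
  rot:
    - [0, 0, 0]
    - [0, 0, 0]
    - [0, 0, 0]
    - [0, 0, 0]
    - [0, 0, 0]
    - [0, 0, 0]
    - [0, 0, 0]
    - [0, 0, 0]
    - [0, 0, 0]
    - [0, 0, 0]
  hand: [1, 1, 1, 1, 1, 1, 1, 1, 1, 1]

```text
clock: 2.15
eef_pos: [458.0, -81.1, 22.9]
orientation: [0.735, -0.678, 0.0, -0.0]
ft_force: [-0.0, 0.5, 0.5]
width: -0.001
```

Run:
```python
from h import *
import cv2
i=capture("wrist");cv2.imwrite("pics/w2.png",i[:,:,::-1]);s=env.state();print(s["eef_pos"],s["ft_force"])
```

```text
[458.47653764 -80.9302002   23.17091135] [ 0.72911917 -0.51131538  0.18146524]
```

View pics/w2.png

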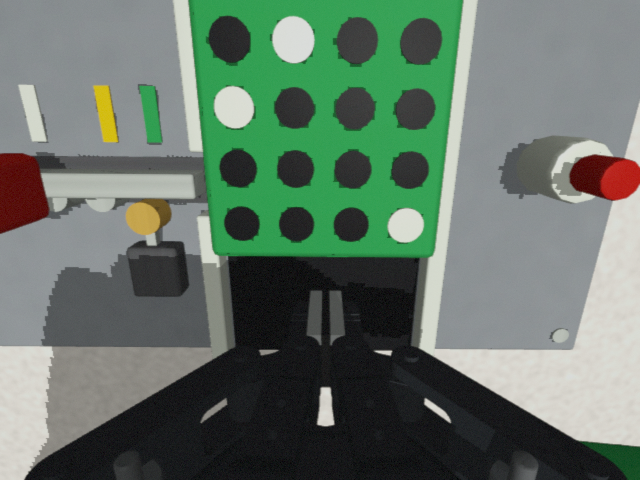

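The shut fingertips (v 291) stand centred in the lane behind the cassette's near edge (v 255), clear of the rails. I'll push slowly.

play_rows:
  travel:
    - [0, -4, 2]
    - [0, -9, 3]
    - [0, -13, 3]
    - [0, -17, 3]
    - [0, -21, 3]
    - [0, -25, 3]
    - [0, -29, 3]
    - [0, -33, 3]
    - [0, -36, 3]
    - [0, -39, 3]
    - [0, -42, 3]
    - [0, -45, 3]
    - [0, -45, 3]
  rot:
    - [0, 0, 0]
    - [0, 0, 0]
    - [0, 0, 0]
    - [0, 0, 0]
    - [0, 0, 0]
    - [0, 0, 0]
    - [0, 0, 0]
    - [0, 0, 0]
    - [0, 0, 0]
    - [0, 0, 0]
    - [0, 0, 0]
    - [0, 0, 0]
    - [0, 0, 0]
  hand: [1, 1, 1, 1, 1, 1, 1, 1, 1, 1, 1, 1, 1]

```text
clock: 3.28
eef_pos: [503.7, -76.5, 19.3]
orientation: [0.735, -0.678, 0.0, -0.0]
ft_force: [-0.3, -0.5, -1.1]
width: -0.0
```

play_rows:
  travel:
    - [0, -2, 0]
    - [0, -4, 0]
    - [0, -6, 0]
    - [0, -7, 0]
  rot:
    - [0, 0, 0]
    - [0, 0, 0]
    - [0, 0, 0]
    - [0, 0, 0]
  hand: [1, 1, 1, 1]

```text
clock: 3.62
eef_pos: [510.2, -75.9, 19.3]
orientation: [0.735, -0.678, 0.0, -0.0]
ft_force: [-0.3, -0.7, -0.4]
width: -0.001
```

Run:
```python
from h import *
import cv2
i=capture("wrist");cv2.imwrite("pics/w3.png",i[:,:,::-1]);s=env.state();print(s["eef_pos"],s["ft_force"])
```

```text
[510.30657005 -75.95356081  19.30911341] [ 1.01213575 -0.15945654  0.09745416]
```

View pics/w3.png

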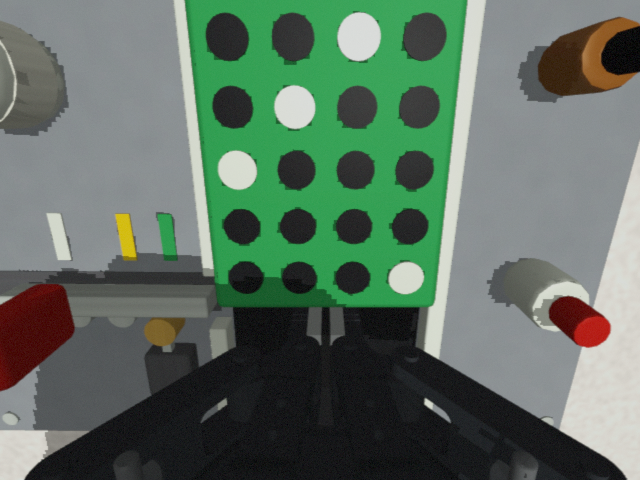

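Contact made: the cassette's near edge is now at v 306, square, and has not yet cleared the bar. I'll continue in small steps until the force rises.

play_rows:
  travel:
    - [0, -1.5, 0]
    - [0, -3, 0]
    - [0, -4.5, 0]
    - [0, -6, 0]
  rot:
    - [0, 0, 0]
    - [0, 0, 0]
    - [0, 0, 0]
    - [0, 0, 0]
  hand: [1, 1, 1, 1]

```text
clock: 4.0
eef_pos: [511.2, -75.4, 18.7]
orientation: [0.735, -0.678, -0.003, 0.003]
ft_force: [-20.2, -2.2, 12.4]
width: -0.003
```

Run:
```python
from h import *
c=camera_info("wrist");s=env.state();print(s["eef_pos"],s["ft_force"])
p=[557.9,-70.8,.0816]
for x in(-50,-46,-42,-38,-34):print(x,proj("wrist",M(p,[[x,0,40]]),c), "bar", )
print(proj("wrist",M(p,[[-16,90,10],[-16,120,10],[-82.5,75,22],[-38,65,26],[-48,65,26]]),c))
```

```text
[511.1697218  -75.42030448  18.66239403] [-20.24684857  -2.24029144  12.43237593]
-50 [[321.30836532 341.65685288]] bar
-46 [[321.28104144 333.05664078]] bar
-42 [[321.25320822 324.2961151 ]] bar
-38 [[321.22485129 315.37075115]] bar
-34 [[321.19595573 306.27585233]] bar
[[121.03298257 236.65787925]
 [ 54.09591824 236.59562962]
 [164.66675634 376.77406357]
 [168.89411254 297.74350873]
 [172.15835681 318.23260312]]
```

Force rose to −20 N at the stop, and the near edge is where home predicts it (v 306). I'll back off, lift, and cross to the outer side of the lever.

play_rows:
  travel:
    - [0, 5, 0]
    - [0, 14, 0]
    - [0, 20, -10]
    - [0, 20, -35]
    - [0, 20, -65]
    - [0, 20, -90]
    - [-15, 18, -100]
    - [-40, 14, -100]
    - [-70, 10, -100]
    - [-100, 6, -100]
    - [-130, 3, -100]
    - [-146, 1, -100]
    - [-151, 1, -100]
    - [-151, 1, -100]
    - [-151, 1, -100]
  rot:
    - [0, 0, 0]
    - [0, 0, 0]
    - [0, 0, 0]
    - [0, 0, 0]
    - [0, 0, 0]
    - [0, 0, 0]
    - [0, 0, 0]
    - [0, 0, 0]
    - [0, 0, 0]
    - [0, 0, 0]
    - [0, 0, 0]
    - [0, 0, 0]
    - [0, 0, 0]
    - [0, 0, 0]
    - [0, 0, 0]
  hand: [1, 1, 1, 1, 1, 1, 1, 1, 1, 1, 1, 1, 1, 1, 1]

```text
clock: 5.25
eef_pos: [504.3, 56.9, 119.6]
orientation: [0.743, -0.669, -0.005, -0.005]
ft_force: [0.1, -0.4, 0.4]
width: -0.001
```

Run:
```python
from h import *
import cv2
c=camera_info("wrist");i=capture("wrist");cv2.imwrite("pics/w4.png",i[:,:,::-1]);s=env.state();print(s["eef_pos"],s["orientation"],s["ft_force"])
p=[557.9,-70.8,.0816]
P=[[-43,120,64],[-43,112,64],[-16,120,10],[-16,90,10],[-34,43,40],[-38,56,26],[94,53.5,22]]
for a,b in zip(P,proj("wrist",M(p,P),c).round(0)):print(a,b)
```

```text
[504.23758582  56.74588218 119.4846396 ] [ 0.74308462 -0.66916216 -0.00516265 -0.0045374 ] [-0.54271417  0.01240368  0.30976639]
[-43, 120, 64] [345. 262.]
[-43, 112, 64] [358. 262.]
[-16, 120, 10] [343. 198.]
[-16, 90, 10] [385. 200.]
[-34, 43, 40] [461. 238.]
[-38, 56, 26] [435. 237.]
[94, 53.5, 22] [464.  23.]
```

View pics/w4.png

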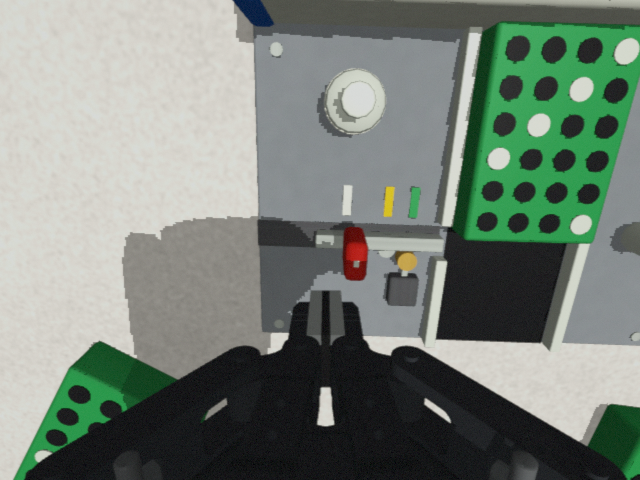

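The cassette sits square against the head, near edge at v 241 (238 predicted). The knob top is at about (355,254), so travel is around 6 mm. The arm still reads short of its target, so I'll let it settle first.

play_rows:
  travel:
    - [0, 0, 0]
    - [0, 0, 0]
    - [0, 0, 0]
  rot:
    - [0, 0, 0]
    - [0, 0, 0]
    - [0, 0, 0]
  hand: [1, 1, 1]

```text
clock: 5.55
eef_pos: [504.4, 57.1, 119.3]
orientation: [0.743, -0.669, -0.005, -0.005]
ft_force: [-0.4, -0.9, -1.2]
width: 0.003
```

play_rows:
  travel:
    - [-8, 0, 0]
    - [-16, 0, 0]
    - [-20, 0, 0]
    - [-20, 0, 0]
    - [-20, 0, 0]
  rot:
    - [0, 0, 0.01]
    - [0, 0, 0.024]
    - [0, 0, 0.024]
    - [0, 0, 0.024]
    - [0, 0, 0.024]
  hand: [1, 1, 1, 1, 1]

```text
clock: 5.97
eef_pos: [503.9, 61.5, 119.6]
orientation: [0.743, -0.669, -0.01, -0.009]
ft_force: [-0.7, 0.8, 0.6]
width: 0.001
```

Run:
```python
from h import *
s=env.state();print(s["eef_pos"],s["orientation"],s["joints"]);R=Ro.from_quat(s["orientation"]).as_matrix();print(R.round(4))
d=s["eef_pos"]-[557.9,-70.8,0];c,q=np.cos(.0816),np.sin(.0816);print(c*d[0]+q*d[1],-q*d[0]+c*d[1])
```

```text
[503.90890016  61.52996539 119.58854945] [ 0.74349146 -0.66860543 -0.01040977 -0.00888025] [ 0.10497216  0.27359337 -0.26322979  1.03471588  0.0273566   3.14059033]
[[ 1.057e-01 -9.944e-01 -3.600e-03]
 [-9.940e-01 -1.058e-01  2.710e-02]
 [-2.740e-02  7.000e-04 -9.996e-01]]
-43.02530223563169 136.29043242567107
```

Joint 6 is at its limit (3.14), which explains the shortfall. I'll turn the tool back a quarter turn, which works as well for pushing with the shut fingers' side.

```bash
cat >> h.py <<'E'
P0=np.array([557.9,-70.8,.0816])
def plan(xm,ym,z,yaw_deg):
    s=env.state();R=Ro.from_quat(s["orientation"]);a=np.radians(yaw_deg)/2
    T=Ro.from_quat([np.cos(a),np.sin(a),0,0]);w=M(P0,[[xm,ym,z]])[0]
    d=s["eef_pos"]-np.r_[P0[:2],0];c,q=np.cos(P0[2]),np.sin(P0[2])
    print("mod",(c*d[0]+q*d[1]).round(1),(-q*d[0]+c*d[1]).round(1),s["eef_pos"].round(1),"F",s["ft_force"].round(1),"travel",R.inv().apply(w-s["eef_pos"]).round(1),"rv",(R.inv()*T).as_rotvec().round(3),"j",s["joints"].round(2))
E
python3 -c "
from h import *
plan(-43,150,119.5,4.7)"
```

```text
mod -43.0 136.3 [503.9  61.5 119.6] F [-0.7  0.8  0.6] travel [-13.7  -0.4   0.5] rv [-0.021  0.022 -1.547] j [ 0.1   0.27 -0.26  1.03  0.03  3.14]
```

play_rows:
  travel:
    - [-2, 0, 0]
    - [-4, 0, 0]
    - [-6, 0, 0]
    - [-8, 0, 0]
    - [-10, 0, 0]
    - [-12, 0, 0]
    - [-14, 0, 0]
    - [-14, 0, 0]
    - [-14, 0, 0]
    - [-14, 0, 0]
    - [-14, 0, 0]
    - [-14, 0, 0]
    - [-14, 0, 0]
    - [-14, 0, 0]
    - [-14, 0, 0]
    - [-14, 0, 0]
    - [-14, 0, 0]
  rot:
    - [0, 0, -0.1]
    - [0, 0, -0.2]
    - [0, 0, -0.3]
    - [0, 0, -0.4]
    - [0, 0, -0.5]
    - [0, 0, -0.6]
    - [0, 0, -0.7]
    - [0, 0, -0.8]
    - [0, 0, -0.9]
    - [0, 0, -1.0]
    - [0, 0, -1.1]
    - [0, 0, -1.2]
    - [0, 0, -1.3]
    - [0, 0, -1.4]
    - [-0.02, 0.02, -1.5]
    - [-0.02, 0.02, -1.547]
    - [-0.02, 0.02, -1.547]
  hand: [1, 1, 1, 1, 1, 1, 1, 1, 1, 1, 1, 1, 1, 1, 1, 1, 1]

```text
clock: 7.38
eef_pos: [502.4, 75.6, 120.0]
orientation: [0.999, 0.042, -0.001, -0.001]
ft_force: [0.3, 0.5, -0.6]
width: 0.004
```

```bash
python3 -c "
from h import *
plan(-43,150,36,4.7)"
```

```text
mod -43.4 150.5 [502.4  75.6 120. ] F [ 0.3  0.5 -0.6] travel [ 0.4  0.6 84. ] rv [-0.002  0.001  0.003] j [ 0.15  0.27 -0.26  1.04  0.    1.63]
```

Aligned and settled beyond the knob. I'll lower to z ≈ 38, above the bar (top z 26), and begin pushing.

play_rows:
  travel:
    - [0, 0, 15]
    - [0, 0, 40]
    - [0, 0, 62]
    - [0, 0, 76]
    - [0, 0, 82]
    - [0, 0, 82]
    - [0, 4, 82]
    - [0, 8, 82]
    - [0, 12, 82]
    - [0, 16, 82]
    - [0, 20, 82]
    - [0, 24, 82]
    - [0, 28, 82]
    - [0, 32, 82]
    - [0, 36, 82]
    - [0, 40, 82]
    - [0, 40, 82]
  rot:
    - [0, 0, 0]
    - [0, 0, 0]
    - [0, 0, 0]
    - [0, 0, 0]
    - [0, 0, 0]
    - [0, 0, 0]
    - [0, 0, 0]
    - [0, 0, 0]
    - [0, 0, 0]
    - [0, 0, 0]
    - [0, 0, 0]
    - [0, 0, 0]
    - [0, 0, 0]
    - [0, 0, 0]
    - [0, 0, 0]
    - [0, 0, 0]
    - [0, 0, 0]
  hand: [1, 1, 1, 1, 1, 1, 1, 1, 1, 1, 1, 1, 1, 1, 1, 1, 1]

```text
clock: 8.8
eef_pos: [505.6, 34.7, 37.8]
orientation: [0.999, 0.041, -0.001, -0.0]
ft_force: [0.2, 0.2, 0.3]
width: -0.0
```

Run:
```python
from h import *
import cv2
plan(-43,90,36,4.7)
i=capture("wrist");cv2.imwrite("pics/w5.png",i[:,:,::-1])
```

```text
mod -43.6 109.4 [505.6  34.7  37.8] F [0.2 0.2 0.3] travel [ 0.6 19.4  1.8] rv [-0.001  0.001 -0.001] j [ 0.07  0.35 -0.39  0.83  0.    1.56]
```

View pics/w5.png

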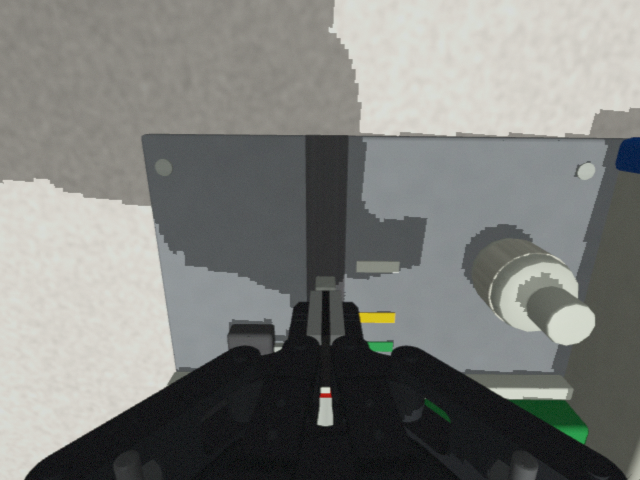

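The fingers have carried the lever to about the first detent. The knob is hidden behind the fingers and the bar's outer end is at (325,283). I'll push on towards the second stop.

play_rows:
  travel:
    - [0, 3, 0]
    - [0, 6, 0]
    - [0, 9, 0]
    - [0, 12, 0]
    - [0, 15, 0]
    - [0, 16, 0]
    - [0, 16, 0]
  rot:
    - [0, 0, 0]
    - [0, 0, 0]
    - [0, 0, 0]
    - [0, 0, 0]
    - [0, 0, 0]
    - [0, 0, 0]
    - [0, 0, 0]
  hand: [1, 1, 1, 1, 1, 1, 1]

```text
clock: 9.43
eef_pos: [507.0, 19.2, 37.9]
orientation: [0.999, 0.041, -0.001, -0.001]
ft_force: [0.3, -0.2, -0.4]
width: -0.001
```

play_rows:
  travel:
    - [0, 1.5, 0]
    - [0, 3, 0]
    - [0, 4, 0]
    - [0, 4, 0]
  rot:
    - [0, 0, 0]
    - [0, 0, 0]
    - [0, 0, 0]
    - [0, 0, 0]
  hand: [1, 1, 1, 1]

```text
clock: 9.77
eef_pos: [507.3, 15.5, 37.9]
orientation: [0.999, 0.041, -0.001, -0.001]
ft_force: [-0.2, -0.1, -0.0]
width: 0.003
```

play_rows:
  travel:
    - [0, 1, 0]
    - [0, 2, 0]
    - [0, 3, 0]
    - [0, 3, 0]
  rot:
    - [0, 0, 0]
    - [0, 0, 0]
    - [0, 0, 0]
    - [0, 0, 0]
  hand: [1, 1, 1, 1]

```text
clock: 10.1
eef_pos: [507.4, 13.4, 37.9]
orientation: [0.999, 0.041, -0.001, -0.002]
ft_force: [-0.6, 4.5, 1.5]
width: 0.002
```

play_rows:
  travel:
    - [0, 1.5, 0]
    - [0, 2.5, 0]
    - [0, 2.5, 0]
  rot:
    - [0, 0, 0]
    - [0, 0, 0]
    - [0, 0, 0]
  hand: [1, 1, 1]

```text
clock: 10.35
eef_pos: [507.4, 13.2, 38.0]
orientation: [0.999, 0.042, -0.001, -0.004]
ft_force: [-1.7, 18.3, 2.6]
width: -0.002
```

Hard stop: 18 N with no further motion. I'll back away, lift, and check.

play_rows:
  travel:
    - [0, -5, 0]
    - [0, -15, 0]
    - [0, -30, 0]
    - [0, -45, -5]
    - [0, -60, -25]
    - [0, -75, -55]
    - [0, -90, -90]
    - [0, -105, -120]
    - [0, -110, -140]
    - [0, -110, -145]
    - [0, -110, -145]
  rot:
    - [0, 0, 0]
    - [0, 0, 0]
    - [0, 0, 0]
    - [0, 0, 0]
    - [0, 0, 0]
    - [0, 0, 0]
    - [0, 0, 0]
    - [0, 0, 0]
    - [0, 0, 0]
    - [0, 0, 0]
    - [0, 0, 0]
  hand: [1, 1, 1, 1, 1, 1, 1, 1, 1, 1, 1]

```text
clock: 11.27
eef_pos: [499.7, 120.2, 184.4]
orientation: [0.999, 0.041, 0.001, -0.001]
ft_force: [-0.7, 0.3, 0.3]
width: -0.002
```

Run:
```python
from h import *
import cv2
plan(-43,90,36,4.7)
ims=[]
for n,(a,b,c,d) in {"scene":(210,345,260,415),"side":(170,305,220,395)}.items():
    i=capture(n)[:,:,::-1];cv2.imwrite(f"pics/{n}9.png",i);ims.append(cv2.resize(i[a:b,c:d],(400,330),interpolation=cv2.INTER_CUBIC))
ims2=[cv2.resize(capture("wrist")[:,:,::-1],(400,270)),cv2.resize(cv2.imread("pics/side9.png"),(400,270))]
cv2.imwrite("pics/f.png",np.vstack([np.hstack(ims),np.hstack(ims2)]))
```

```text
mod -42.5 195.1 [499.7 120.2 184.4] F [-0.7  0.3  0.3] travel [ -1.  105.4 148.3] rv [-0.002 -0.002  0.001] j [ 0.24  0.24 -0.14  1.19  0.    1.72]
```

View pics/f.png

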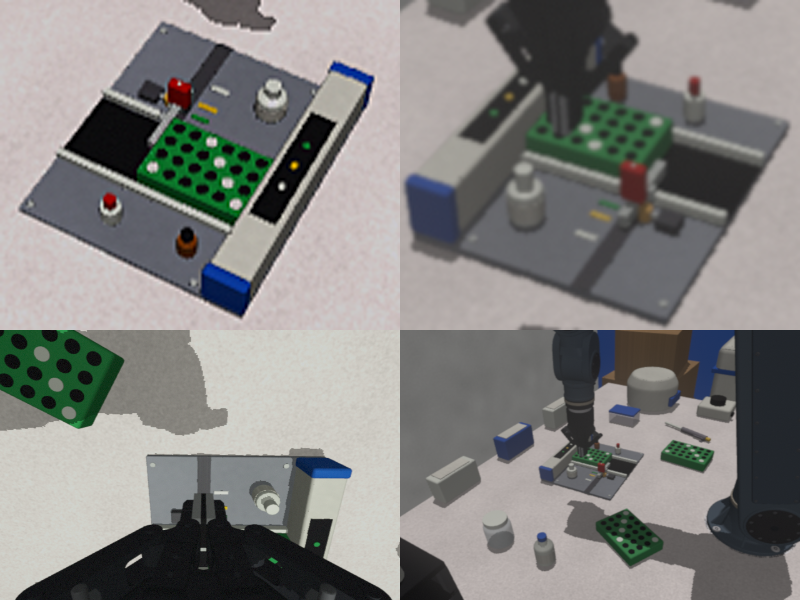

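The final view shows the steel bar in the lane behind the cassette, with its tip at (152,143) in the crop. The cassette is against the head, the knob is by the green mark, and the bystanders are unmoved. I'll do one quick numeric check of the bar tip, then hand in.

Run:
```python
from h import *
for y in(7.5,26):print(y,(proj("scene",M(P0,[[-43,y,26],[-43,y+64,64]]))-[260,210])*[2.58,2.44])
from rig import hand_in
print(hand_in())
```

```text
7.5 [[151.15323249 140.56732278]
 [178.8326797   82.58557438]]
26 [[159.2819886  128.99934711]
 [186.73121852  71.48714935]]
the job is handed in; nothing more can be done
None
```

The job is handed in: the green cassette is home against the white head and the lever is at its second stop, with the steel bar across behind the cassette. The clock was about 11.4 s at hand-in.

- **Cassette:** I pushed it along the lane with the shut fingertips until it met the head, at about 20 N. Its near edge was then at the home position of x −34, within the accuracy of the camera fit. It stayed flat and was never lifted.
- **Lever:** I pushed the knob with the side of the shut fingers, past the first detent to the hard stop, at 18 N with no further motion.
- **Last check:** After backing off, the bar tip appeared at crop pixel (152,143). The locked position predicts (151,141) and the first detent (159,129), so the lever reads as locked. The fingers were clear and wrist force was about 0. The vials and bottles in view looked unmoved.
- **What went wrong:** Crossing to the lever ran joint 6 up to its range limit of 3.14 rad, and the arm stopped short of its target. I turned the tool back a quarter turn and carried on. The readings stayed just inside the range, and nothing was touched.

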